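Slide the tall vase into the free bay

ROBOT

A 6-joint arm with a two-finger parallel gripper is mounted at the origin on the work surface. World frame = base frame: x ahead of the robot, y to its left, z up, the work surface at z = 0. Lengths are in mm, angles in rad, forces in N, time in s.
With the tool pointing down it reaches from about 350 to 925 mm from the base axis. Payload 6.4 kg.
Tool frame: the origin (TCP) lies at the very end of the fingers, on their centre line; the grasp point (between the pads) lies 19 mm behind it; z points along the fingers, y is the line along which they close (so a half turn about z gives the same grasp; the last joint's range is limited). The gripper opens to 94 mm and grips with 3 to 60 N. Pads are 16 mm wide; open, the fingers measure 119 mm over their backs; the gripper's body (75 mm by 177 mm) begins 78 mm behind the grasp point.
Start: joints at [-1.283, 0.245, 1.558, -0, 1.339, -0.174], TCP at [289.62, -581.922, 172.555] pointing down, gripper open.
Joint ranges: [-3.13, 3.13], [-1.02, 2.26], [0.13, 2.54], [-0.95, 4.09], [0.21, 2.88], [-2.74, 2.74]. Speed limits (rad/s): [2.57, 2.57, 3.14, 3.14, 3.14, 3.14].

INTERFACE

Orientations are given as a unit quaternion [x, y, z, w].
In Python, from plant import status, vision, env gives the robot as it stands.
- The arm moves only by the tool send_rows, never from a script. Its argument "targets" is a list of rows, each an object with "offset": the shift along the tool's x, y, z in mm, a list of three; "turn": the turn, a rotation vector about the tool's x, y, z in degrees, a list of three; "jaw": the opening, from -1 (shut) to 1 (fully open). A call has 1 to 20 rows; each row shifts and turns the commanded pose from where the row before left it, along the tool's axes as they then stand; what a row does not reach is not made up. A row lasts 1/12 s, in which the tool goes at most 41.7 mm and 7.16 degrees, less where a joint would pass 70% of its speed; a pose out of reach is approached as far as the arm can. A call is refused whole if a number of a shift passes 41.7 or a number of a turn 7.16, either way. A call with a gripper value outside its range is refused whole. The fingers move at their own pace and stop on an object; "newtons" is the grip in N (left out, the last holds). Time passes only in rows, so rows that do not move let the fingers close. It gives the time, the measured TCP pose, the force, the opening and the grip force at its end, in the units of the state.
- status.state(): the state, without advancing time (a new reading comes with each control period).
- vision.capture(name): name is "side" or "top" or "wrist"; returns the picture (384x512x3 uint8, red, green, blue); there is no depth.
- vision.camera_info(name): a dict with "K" (3x3 intrinsics, pixels), "R" (3x3) and "t" (3): a world point X has camera coordinates R X + t. Camera axes: x right, y down, z forward; pixel columns grow to the right and rows downward; lengths in mm; the calibration is good to about 2 mm. A picture is of the moment at which its call begins: read the wrist's pose just before it. camera_info takes no time and is no camera call; for the wrist camera it gives the pose at the moment of the call.
- env.job_done(): hands the job in; it is judged then, once.
The state is a dict: "clock": time; "q": joint angles; "joint_vel": joint speeds; "effort": joint torques, N m; "tcp_pos": TCP position; "tcp_rot": TCP orientation; "force": force on the tool from outside, world axes, zero at the start; "torque": the same for the moment, N m; "opening": finger opening in mm; "finger_force": force on a finger pad.
Only numpy, scipy, OpenCV 4.12 (cv2) and the standard library are available. Lean on these libraries where they do the work, as an engineer would, in place of code of your own. Each camera call takes 0.05 s, during which the arm holds its last target. There are 200 camera calls.

TASK

The tall slim bottle vase standing by itself on the open bench goes into the free bay of the low wooden frame, the bay with the thin cork pad on its floor. Push it there across the bench, low on its foot so that it stays upright and neither rocks nor tips, and never lift it off the surface: in through the open front of the bay, until its foot rests against the batten at the back. Leave the other pottery and the tools where they are.

Things in the scene. Friction and masses are not known exactly. Their poses are not given: they have to be found in the camera images.
- vase: the tall slim terracotta bottle vase to push, alone on the open bench in front of the frame: 225 mm high; round foot 60 mm in diameter, straight-sided up to 50 mm, then narrowing smoothly to a 22 mm neck, lip 32 mm. Mass 0.3 to 0.6 kg; pushed higher than about 20 mm over the bench it may tip. Origin: centre of its underside, z up; its yaw means nothing.
- pad: thin cork pad (80 x 100 mm, 1 mm, no obstacle) fixed on the free bay's floor. Origin: on the bench, where the centre of the vase's foot is when it stands mid-bay touching the back batten (batten face 30 mm further along +x). x: from the bay's open front to its back; y: across it. The side battens are 107 mm apart, 26 mm high, and run forward to 55 mm before the origin (-x).
- frame: fixed low frame of light wood battens (18 to 22 mm thick, 26 mm high) on the bench: three bays side by side at 125 mm pitch, open at the top and at the front (-x, robot side), 393 mm wide (y). Origin: on the bench in the middle bay, 30 mm before the back batten's face; axes as the pad's. The pad is in the bay at y = -125, 0 or +125 mm; the other two bays are occupied.
- parked_vase: bystander: a stouter terracotta vase in a bay of the frame, 195 mm high, 68 mm at its widest, foot 56 mm. Origin: centre of underside.
- parked_jar: bystander: squat terracotta lidded jar in a bay of the frame, 120 mm high, 76 mm at its widest. Origin: centre of underside.
- mug: bystander: white mug, 80 mm wide, 90 mm high, on the left of the frame. Origin: centre of underside.
- bowl: bystander: terracotta bowl, 130 mm wide, 60 mm high, on the right. Origin: centre of underside.
- glaze_jar: bystander: closed clear jar with white cap, 76 mm wide, 100 mm high, on the right of the frame. Origin: centre of underside.
- brush: bystander: brush lying on the bench on the right, handle towards its -x.
- rib: bystander: flat wooden throwing rib, 110 by 55 by 10 mm, lying on the bench on the left. Origin: centre of underside.

How it is judged (in metres and radians):
At the end, for the whole second after the job is handed in: The tall vase stands upright (within 2 degrees) and still on the bench in the bay with the cork pad, its foot within 7 mm of the back batten, anywhere across the bay (x of vase in the frame of pad between -0.007 and 0.006 m and y of vase in the frame of pad between -0.03 and 0.03 m and angle between vase's own z axis and vertical below 0.04 rad and height (world z) of vase below 0.004 m and linear speed of vase below 0.01 m/s and angular speed of vase below 0.1 rad/s); the robot touches nothing.
It fails at once if the tall vase rocked or tipped (leaned by more than 9 degrees) (angle between vase's own z axis and vertical above 0.16 rad).
It fails at once if the tall vase was lifted off the bench (more than 8 mm) (height (world z) of vase above 0.008 m).
It fails at once if another piece of pottery or a tool was moved by more than 15 mm (distance of any of parked_vase, parked_jar, mug, bowl, glaze_jar, brush, rib from where it was at the start of the episode above 0.015 m).
It also fails if it takes over 69 s, if anything falls off the work surface, if the arm or the gripper's body presses on something with over 40 N, if the wrist force passes 120 N, or if a joint passes its speed limit or range.

## Working session

There is one attempt and no reset: what is moved stays moved. The work goes in short steps, Python scripts to look and compute and a tool call to move; the robot and the scene stay as the last step left them, time stands still between calls to the robot, and variables do not carry over. Pictures are saved under pics/ and viewed, at most 13 in all, crops included, and the job is handed in when it is done.

Besides the shell and the picture viewer there is one more tool, called by a JSON object that holds its "op" and its "data". send_rows: Moves the arm, as the interface text tells. Its arguments: {"type":"object","properties":{"targets":{"type":"array","items":{"type":"object","properties":{"offset":{"type":"array","items":{"type":"number"}},"turn":{"type":"array","items":{"type":"number"}},"jaw":{"type":"number"}}}},"newtons":{"type":"number"}},"required":["targets"]}

```bash
mkdir -p pics
python3 - <<'E'
from plant import status, vision
import cv2,numpy as np
s=status.state();print(s['clock'],s['tcp_pos'],s['tcp_rot'],s['opening'])
for n in('top','side'):
    im=vision.capture(n);cv2.imwrite(f'pics/{n}0.png',im[:,:,::-1])
    c=vision.camera_info(n);R=np.array(c['R']);print(n,np.round(c['K'],1).tolist(),'cam pos',np.round(-R.T@np.array(c['t'])),np.round(R,2).tolist())
E
```

```text
0.0 [ 289.41485246 -581.27163034  171.4325572 ] [ 9.73462559e-01  2.28844296e-01 -5.68593016e-05 -9.65004708e-04] 93.8924162837067
top [[349.9, 0.0, 254.5], [0.0, 349.9, 189.7], [0.0, 0.0, 1.0]] cam pos [460. -11. 989.] [[0.0, -1.0, 0.02], [-1.0, -0.01, -0.09], [0.09, -0.02, -1.0]]
side [[404.3, 0.0, 257.2], [0.0, 404.3, 192.9], [0.0, 0.0, 1.0]] cam pos [ 55. 552. 923.] [[-0.78, -0.63, 0.0], [-0.48, 0.6, -0.64], [0.4, -0.5, -0.77]]
```

View pics/top0.png

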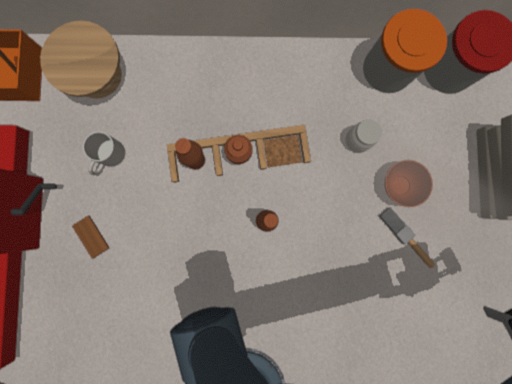

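View pics/side0.png

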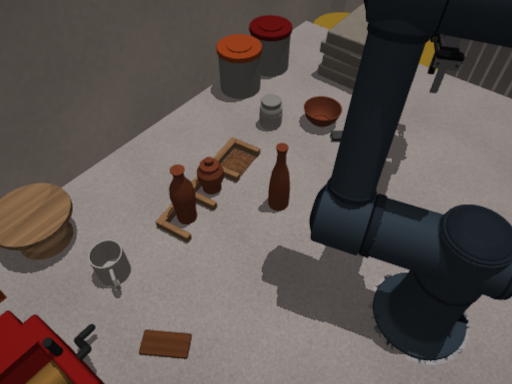

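The top view shows the tall vase at about (267,220). The pad is in the right-hand bay at about (283,150), and the frame is turned slightly. The side view shows the vase's foot at about (279,205). Next I'll measure these with masks.

```bash
cat > h.py <<'E'
import numpy as np,cv2
from plant import status,vision
def ray(n,uv,z,c=None):
    c=c or vision.camera_info(n);K,R,t=map(np.array,(c['K'],c['R'],c['t']))
    d=(R.T@np.linalg.inv(K)@np.c_[np.atleast_2d(uv),np.ones(len(np.atleast_2d(uv)))].T).T;o=-R.T@t
    return o+d*((z-o[2])/d[:,2])[:,None]
def proj(n,X):
    c=vision.camera_info(n);p=(np.array(c['R'])@np.atleast_2d(X).T).T+c['t'];p=p@np.array(c['K']).T;return p[:,:2]/p[:,2:]
E
python3 - <<'E'
from h import *
im=cv2.imread('pics/top0.png');hsv=cv2.cvtColor(im,cv2.COLOR_BGR2HSV)
for p in[(283,150),(240,135),(262,155),(267,222),(300,200)]:print(p,hsv[p[1],p[0]])
roi=np.zeros(im.shape[:2],np.uint8);roi[120:190,160:318]=1
wood=cv2.inRange(hsv,(8,80,120),(25,255,255))*roi
vis=cv2.resize(im[115:240,160:320],None,fx=4,fy=4,interpolation=cv2.INTER_CUBIC)
wv=cv2.cvtColor(cv2.resize(wood[115:240,160:320],None,fx=2,fy=2),cv2.COLOR_GRAY2BGR)
cv2.imwrite('pics/crop.png',vis)
r=np.zeros_like(roi);r[200:240,245:290]=1
red=cv2.inRange(hsv,(0,120,20),(12,255,255))*r
ys,xs=np.nonzero(red);print('top vase bbox',xs.min(),xs.max(),ys.min(),ys.max())
s=cv2.imread('pics/side0.png');hs=cv2.cvtColor(s,cv2.COLOR_BGR2HSV)
r=np.zeros_like(roi);r[140:220,255:305]=1
m=cv2.inRange(hs,(0,120,20),(12,255,255))*r
n,l,st,ce=cv2.connectedComponentsWithStats(m);i=1+st[1:,4].argmax();print('side vase',st[i])
x,y,w,h,_=st[i]
for yy in range(y+h-14,y+h):
  q=np.nonzero(l[yy]==i)[0];print(yy,q.min(),q.max())
print('foot bottom ray z0',ray('side',[(x+w/2-.5,y+h-.5)],0))
E
```

```text
(283, 150) [ 13 128 133]
(240, 135) [ 12 133 125]
(262, 155) [ 15 115 153]
(267, 222) [  9 153 140]
(300, 200) [ 13  19 164]
top vase bbox 257 277 211 230
side vase [269 143  20  67 968]
196 269 288
197 269 287
198 269 287
199 269 287
200 269 287
201 269 287
202 269 287
203 269 287
204 269 287
205 269 286
206 270 286
207 271 285
208 272 283
209 274 282
foot bottom ray z0 [[444.59701921 -37.97057784   0.        ]]
```

View pics/crop.png

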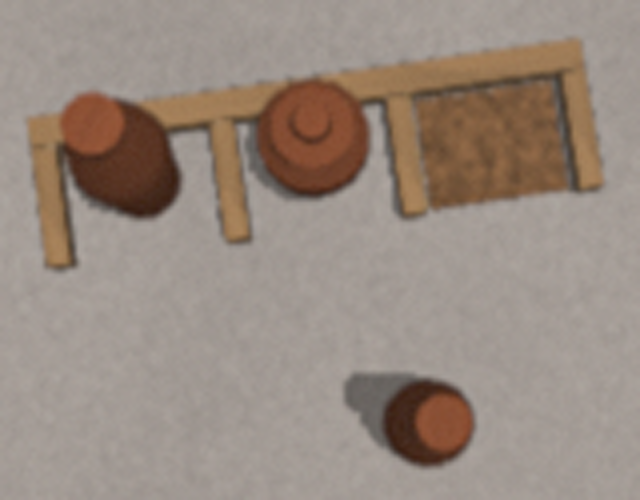

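Run:
```python
from h import *
f=lambda p:np.array(p,float)/4-.375+[160,115]
B=ray('top',[f(p) for p in[(28,118),(581,40),(412,97),(562,73),(426,212),(575,190)]],26)[:,:2]
print(np.round(B,1).tolist());d=B[0]-B[1];print('len',np.linalg.norm(d),'ang',np.degrees(np.arctan2(-d[0],d[1])))
d2=B[2]-B[3];print('inner back',np.linalg.norm(d2),np.degrees(np.arctan2(-d2[0],d2[1])));d3=B[4]-B[5];print('front',np.linalg.norm(d3),np.degrees(np.arctan2(-d3[0],d3[1])))
a=np.arctan2(-d[0],d[1]);X=np.array([np.cos(a),np.sin(a)]);Y=np.array([-X[1],X[0]])
print('X',X,'along X: ',B@X,'Y',B@Y)
P=ray('top',[f(p) for p in[(415,97),(556,80),(568,188),(430,208)]],1)[:,:2]
print('pad',P.round(1).tolist(),P.mean(0),P@X,P@Y)
print('lip',ray('top',[f((445,424))],225))
print('proj foot est',proj('top',[(461,-63,0),(461,-63,225)]),proj('side',[(461,-63,0),(461,-63,225)]))
c=ray('side',[(278,209.5)],0)[0,:2];cam=np.array([55,552]);u=(c-cam)/np.linalg.norm(c-cam);print('foot',c+30*u)
```

```text
[[671.9, 218.9], [730.8, -167.4], [689.0, -48.5], [707.0, -153.8], [607.8, -58.4], [624.0, -162.3]]
len 390.76093917627696 ang 8.67142257882384
inner back 106.89064696544678 9.709067465043507
front 105.17627664959105 8.868897610578939
X [0.98856921 0.15076777] along X:  [697.21451135 697.21451135 673.8108333  675.74655127 592.02439252
 592.38689126] Y [ 115.08458129 -275.67635788 -151.79965704 -258.67277529 -149.37981577
 -254.55546773]
pad [[695.0, -51.6], [708.3, -153.2], [629.7, -161.2], [614.5, -62.5]] [ 661.85476425 -107.12240575] [679.24124392 677.07806804 598.15914518 598.07607882] [-155.78220714 -258.19951389 -254.33478856 -154.42060594]
lip [[460.81397016 -59.2303728  225.        ]]
proj foot est [[267.21497313 220.64518307]
 [272.60557515 220.54719459]] [[279.142232   201.36808181]
 [283.35487133 145.06293907]]
foot [462.29450728 -62.06938387]
```

Measured vase foot centre is about (461.5, -61). The two views agree to 2–3 mm. The pad origin is at about (669, -104) with bay heading +8.7°; the bay width reads 105–107 mm against 107 given, and the frame reads 391 mm against 393.

Plan: hold the fingers 44 mm apart as a V-notch, tilted back, facing world +x. Push first to the mouth of the bay, then straight in.

{"op": "send_rows", "data": {"targets": [{"turn": [0,0,6.6],"jaw": -0.06},{"turn": [0,0,6.6],"jaw": -0.06},{"turn": [0,0,6.6],"jaw": -0.06},{"turn": [0,0,6.6],"jaw": -0.06},{"offset": [7,-35,0],"jaw": -0.06},{"offset": [7,-35,0],"jaw": -0.06},{"offset": [7,-35,0],"jaw": -0.06},{"offset": [7,-35,0],"jaw": -0.06},{"offset": [7,-35,0],"jaw": -0.06},{"offset": [7,-35,0],"jaw": -0.06},{"offset": [7,-35,0],"jaw": -0.06},{"offset": [7,-35,0],"jaw": -0.06},{"offset": [7,-35,0],"jaw": -0.06},{"offset": [7,-35,0],"jaw": -0.06},{"offset": [7,-35,0],"jaw": -0.06},{"offset": [7,-35,0],"jaw": -0.06},{"offset": [7,-35,0],"jaw": -0.06},{"offset": [7,-35,0],"jaw": -0.06},{"offset": [0,0,0],"jaw": -0.06}]}}

```text
invalid input at $.targets[0]: expected keys offset, turn, jaw
```

Run:
```python
from h import *
from scipy.spatial.transform import Rotation as Ro
s=status.state();r=Ro.from_quat(s['tcp_rot']).as_matrix();print(s['clock'],s['tcp_pos'],s['opening'],np.round(s['q'],2));print(r.round(3))
c=vision.camera_info('wrist');o=-np.array(c['R']).T@c['t'];print('cam in tool',r.T@(o-s['tcp_pos']))
```

```text
0.1 [ 289.4552994  -581.35325669  171.57960491] 94.07472952087785 [-1.28  0.25  1.56 -0.    1.34 -0.17]
[[ 0.895  0.446 -0.   ]
 [ 0.446 -0.895  0.002]
 [ 0.    -0.002 -1.   ]]
cam in tool [  66.60005444   -1.53878303 -212.5287761 ]
```

{"op": "send_rows", "data": {"targets": [{"offset": [0,0,0],"turn": [0,0,6.6],"jaw": -0.06},{"offset": [0,0,0],"turn": [0,0,6.6],"jaw": -0.06},{"offset": [0,0,0],"turn": [0,0,6.6],"jaw": -0.06},{"offset": [0,0,0],"turn": [0,0,6.6],"jaw": -0.06},{"offset": [7,-35,0],"turn": [0,0,0],"jaw": -0.06},{"offset": [7,-35,0],"turn": [0,0,0],"jaw": -0.06},{"offset": [7,-35,0],"turn": [0,0,0],"jaw": -0.06},{"offset": [7,-35,0],"turn": [0,0,0],"jaw": -0.06},{"offset": [7,-35,0],"turn": [0,0,0],"jaw": -0.06},{"offset": [7,-35,0],"turn": [0,0,0],"jaw": -0.06},{"offset": [7,-35,0],"turn": [0,0,0],"jaw": -0.06},{"offset": [7,-35,0],"turn": [0,0,0],"jaw": -0.06},{"offset": [7,-35,0],"turn": [0,0,0],"jaw": -0.06},{"offset": [7,-35,0],"turn": [0,0,0],"jaw": -0.06},{"offset": [7,-35,0],"turn": [0,0,0],"jaw": -0.06},{"offset": [7,-35,0],"turn": [0,0,0],"jaw": -0.06},{"offset": [7,-35,0],"turn": [0,0,0],"jaw": -0.06},{"offset": [7,-35,0],"turn": [0,0,0],"jaw": -0.06},{"offset": [0,0,0],"turn": [0,0,0],"jaw": -0.06}]}}

```text
clock: 1.68
tcp_pos: [387.2, -87.0, 172.1]
tcp_rot: [1.0, 0.004, -0.0, -0.001]
force: [-0.3, 0.1, -0.3]
opening: 44.1
finger_force: 0.0
```

{"op": "send_rows", "data": {"targets": [{"offset": [0,-13,0],"turn": [0,7,0],"jaw": -0.06},{"offset": [0,-13,0],"turn": [0,7,0],"jaw": -0.06},{"offset": [0,0,0],"turn": [0,7,0],"jaw": -0.06},{"offset": [0,0,0],"turn": [0,7,0],"jaw": -0.06},{"offset": [0,0,0],"turn": [0,0,0],"jaw": -0.06},{"offset": [0,0,0],"turn": [0,0,0],"jaw": -0.06}]}}

```text
clock: 2.18
tcp_pos: [386.8, -67.5, 174.2]
tcp_rot: [0.971, -0.001, 0.239, 0.002]
force: [0.3, -0.6, 0.1]
opening: 44.4
finger_force: 0.0
```

Run:
```python
from h import *
from scipy.spatial.transform import Rotation as Ro
s=status.state();r=Ro.from_quat(s['tcp_rot']).as_matrix();print(s['clock'],s['tcp_pos'],s['opening'],np.round(s['q'],2));print(r.round(3))
```

```text
2.1833 [386.83138079 -67.53315485 174.1803978 ] 44.35446478892994 [-0.73 -0.97  2.53  0.33  1.23  0.78]
[[ 0.886 -0.003  0.464]
 [-0.001 -1.    -0.004]
 [ 0.464  0.003 -0.886]]
```

{"op": "send_rows", "data": {"targets": [{"offset": [8,-3,4.2],"turn": [0,0,0],"jaw": -0.06},{"offset": [8,-2,4.2],"turn": [0,0,0],"jaw": -0.06},{"offset": [-11.6,0,22.2],"turn": [0,0,0],"jaw": -0.06},{"offset": [-11.6,0,22.2],"turn": [0,0,0],"jaw": -0.06},{"offset": [-11.6,0,22.2],"turn": [0,0,0],"jaw": -0.06},{"offset": [-11.6,0,22.2],"turn": [0,0,0],"jaw": -0.06},{"offset": [-11.6,0,22.2],"turn": [0,0,0],"jaw": -0.06},{"offset": [0,0,0],"turn": [0,0,0],"jaw": -0.06},{"offset": [0,0,0],"turn": [0,0,0],"jaw": -0.06}]}}

```text
clock: 2.93
tcp_pos: [426.9, -64.4, 52.6]
tcp_rot: [0.975, 0.001, 0.224, -0.005]
force: [0.8, -0.0, -0.1]
opening: 44.2
finger_force: 0.0
```

Run:
```python
from h import *
from scipy.spatial.transform import Rotation as Ro
s=status.state();r=Ro.from_quat(s['tcp_rot']).as_matrix();print(s['clock'],s['tcp_pos'],s['opening'],np.round(s['q'],2));print(r.round(3))
cv2.imwrite('pics/w1.png',vision.capture('wrist')[:,:,::-1])
```

```text
2.9333 [426.90118279 -64.35029584  52.64710653] 44.16508582104036 [-0.62 -0.52  2.54  0.38  0.79  0.73]
[[ 0.9    0.005  0.437]
 [-0.    -1.     0.011]
 [ 0.437 -0.01  -0.899]]
```

View pics/w1.png

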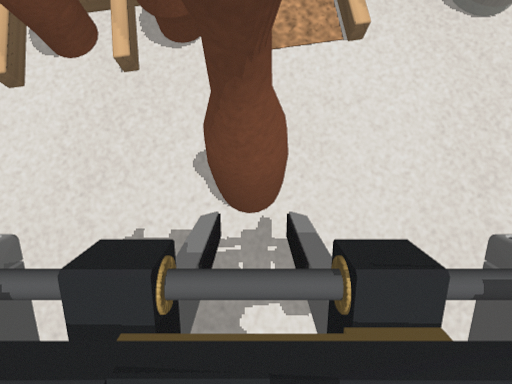

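The wrist view shows the vase foot centred ahead of the notch, tip at about (249,212) with the fingers at x≈218 and 290. The pad bay is visible beyond it. Joint 3 has hit its limit and pushed the TCP forward, so I'll reduce the tilt and retreat before going lower.

{"op": "send_rows", "data": {"targets": [{"offset": [0,0,0],"turn": [0,-4,0],"jaw": -0.02},{"offset": [-5,0,-2],"turn": [0,0,0],"jaw": -0.02},{"offset": [-5,0,-2],"turn": [0,0,0],"jaw": -0.02},{"offset": [0,0,0],"turn": [0,0,0],"jaw": -0.02}]}}

```text
clock: 3.32
tcp_pos: [417.2, -66.1, 56.2]
tcp_rot: [0.981, 0.001, 0.195, -0.002]
force: [-0.6, 0.5, -0.9]
opening: 46.2
finger_force: 0.0
```

Run:
```python
from h import *
from scipy.spatial.transform import Rotation as Ro
s=status.state();r=Ro.from_quat(s['tcp_rot']).as_matrix();print(s['clock'],s['tcp_pos'],s['opening'],np.round(s['q'],3));print(r.round(3))
```

```text
3.3167 [417.22823975 -66.07713451  56.24148671] 46.242513991753945 [-0.602 -0.521  2.512  0.299  0.847  0.802]
[[ 0.924  0.003  0.383]
 [ 0.002 -1.     0.005]
 [ 0.383 -0.004 -0.924]]
```

{"op": "send_rows", "data": {"targets": [{"offset": [-4.6,-2,11.1],"turn": [0,0,0],"jaw": -0.02},{"offset": [-4.6,-2,11.1],"turn": [0,0,0],"jaw": -0.02},{"offset": [0,0,0],"turn": [0,0,0],"jaw": -0.02}]}}

```text
clock: 3.57
tcp_pos: [415.9, -61.0, 30.0]
tcp_rot: [0.981, 0.001, 0.193, -0.003]
force: [-0.8, 0.3, -0.2]
opening: 45.6
finger_force: 0.0
```

Run:
```python
from h import *
s=status.state();print(s['tcp_pos'],s['force'],np.round(s['q'],3))
```

```text
[415.85317603 -61.04996998  30.01755473] [-0.75348284  0.30186184 -0.19979796] [-0.589 -0.458  2.528  0.316  0.772  0.786]
```

{"op": "send_rows", "data": {"targets": [{"offset": [-1.7,0,10.6],"turn": [0,0,0],"jaw": -0.02},{"offset": [-1.7,0,10.6],"turn": [0,0,0],"jaw": -0.02},{"offset": [0,0,0],"turn": [0,0,0],"jaw": -0.02}]}}

```text
clock: 3.82
tcp_pos: [421.6, -61.5, 10.0]
tcp_rot: [0.981, 0.001, 0.194, -0.003]
force: [-0.0, 0.5, 0.3]
opening: 46.4
finger_force: 0.0
```

Run:
```python
from h import *
s=status.state();print(s['tcp_pos'],s['force'],np.round(s['q'],3))
cv2.imwrite('pics/w2.png',vision.capture('wrist')[:,:,::-1])
```

```text
[421.64136478 -61.5176257   10.01784831] [-0.01439883  0.46383139  0.31410624] [-0.579 -0.374  2.519  0.339  0.697  0.762]
```

View pics/w2.png

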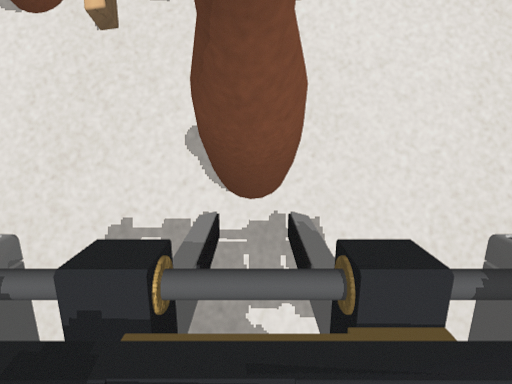

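The foot, with its tip at about (250,198), is centred in front of the notch (fingers at 217 and 290) and not yet touched. TCP z is 10 mm. Starting the first push.

{"op": "send_rows", "data": {"targets": [{"offset": [3.7,0,1.5],"turn": [0,0,0],"jaw": -0.02},{"offset": [2.8,0,1.1],"turn": [0,0,0],"jaw": -0.02},{"offset": [1.8,0,0.8],"turn": [0,0,0],"jaw": -0.02},{"offset": [1.8,0,0.8],"turn": [0,0,0],"jaw": -0.02},{"offset": [1.8,0,0.8],"turn": [0,0,0],"jaw": -0.02},{"offset": [1.8,0.4,0.8],"turn": [0,0,0],"jaw": -0.02},{"offset": [1.8,0.8,0.8],"turn": [0,0,0],"jaw": -0.02},{"offset": [2.8,1.3,1.15],"turn": [0,0,0],"jaw": -0.02},{"offset": [2.8,1.3,1.15],"turn": [0,0,0],"jaw": -0.02},{"offset": [2.8,1.4,1.15],"turn": [0,0,0],"jaw": -0.02},{"offset": [2.8,1.4,1.15],"turn": [0,0,0],"jaw": -0.02},{"offset": [2.8,1.4,1.15],"turn": [0,0,0],"jaw": -0.02},{"offset": [2.8,1.4,1.15],"turn": [0,0,0],"jaw": -0.02},{"offset": [2.8,1.4,1.15],"turn": [0,0,0],"jaw": -0.02}]}}

```text
clock: 5.03
tcp_pos: [460.8, -72.7, 10.4]
tcp_rot: [0.981, 0.001, 0.194, -0.003]
force: [-2.3, 0.7, 1.1]
opening: 46.3
finger_force: 1.5
```

Run:
```python
from h import *
s=status.state();print(s['tcp_pos'],s['force'],np.round(s['q'],3))
w=vision.capture('wrist')[:,:,::-1];sd=vision.capture('side')[:,:,::-1]
cv2.imwrite('pics/c3.png',np.hstack([cv2.resize(w,(400,300)),cv2.resize(sd,(400,300))]))
```

```text
[460.81512084 -72.66420676  10.41216436] [-2.32015241  0.69564687  1.1259687 ] [-0.542 -0.228  2.415  0.341  0.647  0.785]
```

View pics/c3.png

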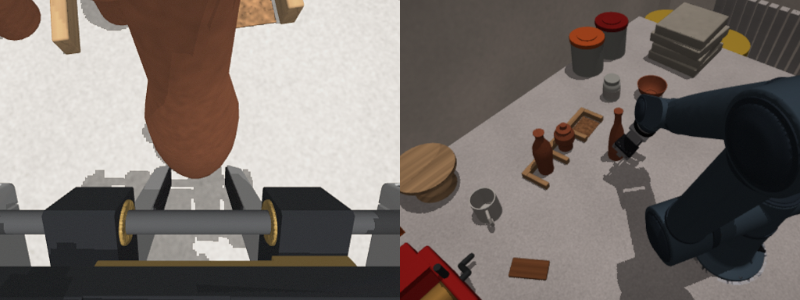

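The vase is nested upright between the fingertips (left view, about (195,175)), with 2.3 N of contact force. Continuing to the bay mouth.

{"op": "send_rows", "data": {"targets": [{"offset": [3,1.4,1.25],"turn": [0,0,0],"jaw": -0.02},{"offset": [4,1.8,1.66],"turn": [0,0,0],"jaw": -0.02},{"offset": [4.6,2.2,1.92],"turn": [0,0,0],"jaw": -0.02},{"offset": [4.6,2.2,1.92],"turn": [0,0,0],"jaw": -0.02},{"offset": [4.6,2.2,1.92],"turn": [0,0,0],"jaw": -0.02},{"offset": [4.6,2.2,1.92],"turn": [0,0,0],"jaw": -0.02},{"offset": [4.6,2.2,1.92],"turn": [0,0,0],"jaw": -0.02},{"offset": [4.6,2.3,1.92],"turn": [0,0,0],"jaw": -0.02},{"offset": [4.6,2.3,1.92],"turn": [0,0,0],"jaw": -0.02},{"offset": [4.6,2.3,1.92],"turn": [0,0,0],"jaw": -0.02},{"offset": [4.6,2.3,1.92],"turn": [0,0,0],"jaw": -0.02},{"offset": [4.6,2.3,1.92],"turn": [0,0,0],"jaw": -0.02},{"offset": [4.6,2.3,1.92],"turn": [0,0,0],"jaw": -0.02},{"offset": [4.6,2.3,1.92],"turn": [0,0,0],"jaw": -0.02},{"offset": [4.6,2.3,1.92],"turn": [0,0,0],"jaw": -0.02},{"offset": [4.6,2.3,1.92],"turn": [0,0,0],"jaw": -0.02},{"offset": [4.6,2.3,1.92],"turn": [0,0,0],"jaw": -0.02},{"offset": [4.6,2.3,1.92],"turn": [0,0,0],"jaw": -0.02},{"offset": [3.6,1.8,1.5],"turn": [0,0,0],"jaw": -0.02},{"offset": [2,1,0.83],"turn": [0,0,0],"jaw": -0.02}]}}

```text
clock: 6.8
tcp_pos: [554.9, -115.0, 10.1]
tcp_rot: [0.981, 0.001, 0.194, -0.002]
force: [-4.0, 2.1, 2.9]
opening: 46.1
finger_force: 2.4
```

Run:
```python
from h import *
s=status.state();print(s['tcp_pos'],s['force'],np.round(s['q'],3))
w=vision.capture('wrist')[:,:,::-1];t=vision.capture('top')[:,:,::-1]
cv2.imwrite('pics/c4.png',np.hstack([cv2.resize(w,(400,300)),cv2.resize(t[110:230,180:340],(400,300),interpolation=cv2.INTER_CUBIC)]))
```

```text
[ 554.863348   -115.03219446   10.13564834] [-4.00500198  2.13169428  2.94032693] [-0.514  0.049  2.163  0.34   0.614  0.807]
```

View pics/c4.png

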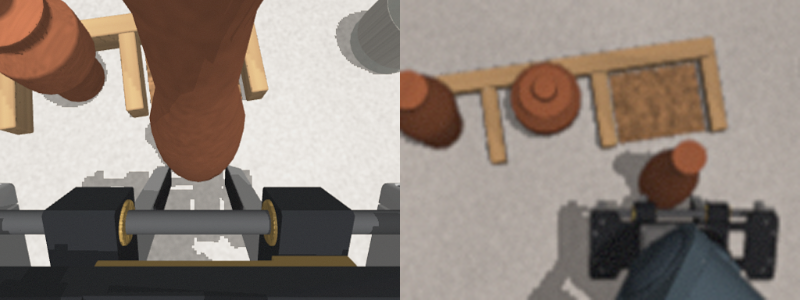

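The vase stands upright at the bay mouth. In the wrist view the batten ends at x≈135 and x≈257 put it midway at about 196. Now I'll push straight in along the bay.

{"op": "send_rows", "data": {"targets": [{"offset": [2.5,-0.3,1.03],"turn": [0,0,0],"jaw": -0.02},{"offset": [4,-0.6,1.67],"turn": [0,0,0],"jaw": -0.02},{"offset": [4,-0.6,1.67],"turn": [0,0,0],"jaw": -0.02},{"offset": [4,-0.6,1.67],"turn": [0,0,0],"jaw": -0.02},{"offset": [4,-0.6,1.67],"turn": [0,0,0],"jaw": -0.02},{"offset": [4,-0.6,1.67],"turn": [0,0,0],"jaw": -0.02},{"offset": [4,-0.6,1.67],"turn": [0,0,0],"jaw": -0.02},{"offset": [4,-0.6,1.67],"turn": [0,0,0],"jaw": -0.02},{"offset": [4,-0.6,1.67],"turn": [0,0,0],"jaw": -0.02},{"offset": [4,-0.6,1.67],"turn": [0,0,0],"jaw": -0.02},{"offset": [4,-0.6,1.67],"turn": [0,0,0],"jaw": -0.02},{"offset": [4,-0.6,1.67],"turn": [0,0,0],"jaw": -0.02},{"offset": [4,-0.6,1.67],"turn": [0,0,0],"jaw": -0.02},{"offset": [4,-0.6,1.67],"turn": [0,0,0],"jaw": -0.02},{"offset": [4,-0.6,1.67],"turn": [0,0,0],"jaw": -0.02},{"offset": [4,-0.6,1.67],"turn": [0,0,0],"jaw": -0.02},{"offset": [4,-0.6,1.67],"turn": [0,0,0],"jaw": -0.02},{"offset": [3,-0.5,1.25],"turn": [0,0,0],"jaw": -0.02},{"offset": [2,-0.3,0.83],"turn": [0,0,0],"jaw": -0.02}]}}

```text
clock: 8.48
tcp_pos: [632.1, -103.7, 9.8]
tcp_rot: [0.981, 0.001, 0.194, -0.003]
force: [-5.4, -1.4, 4.7]
opening: 46.5
finger_force: 3.1
```

Run:
```python
from h import *
s=status.state();print(s['tcp_pos'],s['force'],np.round(s['q'],3))
w=vision.capture('wrist')[:,:,::-1];t=vision.capture('top')[:,:,::-1]
cv2.imwrite('pics/c5.png',np.hstack([cv2.resize(w,(400,300)),cv2.resize(t[110:230,180:340],(400,300),interpolation=cv2.INTER_CUBIC)]))
```

```text
[ 632.14208532 -103.68135295    9.83128975] [-5.35843151 -1.43066282  4.66173719] [-0.419  0.21   1.982  0.283  0.61   0.944]
```

View pics/c5.png

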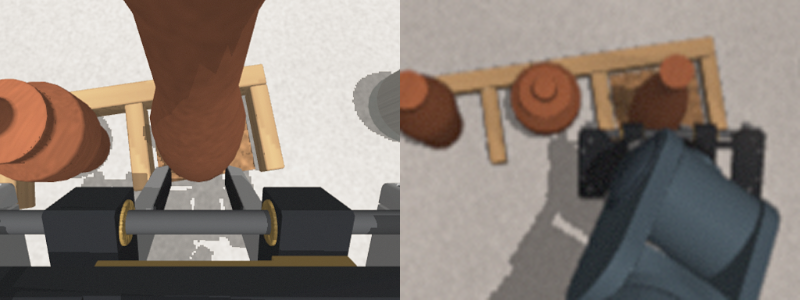

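The vase is inside the bay, centred and upright, with roughly 10 mm to the back batten. Creeping forward until it touches.

{"op": "send_rows", "data": {"targets": [{"offset": [1.5,-0.2,0.62],"turn": [0,0,0],"jaw": -0.02},{"offset": [1.5,-0.2,0.62],"turn": [0,0,0],"jaw": -0.02},{"offset": [1.3,-0.2,0.54],"turn": [0,0,0],"jaw": -0.02},{"offset": [0.9,-0.1,0.37],"turn": [0,0,0],"jaw": -0.02},{"offset": [0.9,-0.1,0.37],"turn": [0,0,0],"jaw": -0.02}]}}

```text
clock: 9.0
tcp_pos: [638.1, -102.9, 9.7]
tcp_rot: [0.981, 0.001, 0.194, -0.003]
force: [-5.8, -2.0, 5.4]
opening: 46.2
finger_force: 3.3
```

{"op": "send_rows", "data": {"targets": [{"offset": [0.9,-0.1,0.37],"turn": [0,0,0],"jaw": -0.02},{"offset": [0.9,-0.1,0.37],"turn": [0,0,0],"jaw": -0.02}]}}

```text
clock: 9.17
tcp_pos: [640.0, -102.7, 9.8]
tcp_rot: [0.981, 0.001, 0.194, -0.003]
force: [-5.4, -0.8, 4.9]
opening: 46.1
finger_force: 3.3
```

{"op": "send_rows", "data": {"targets": [{"offset": [0.9,-0.1,0.37],"turn": [0,0,0],"jaw": -0.02},{"offset": [0.9,-0.1,0.37],"turn": [0,0,0],"jaw": -0.02}]}}

```text
clock: 9.33
tcp_pos: [642.0, -102.5, 9.7]
tcp_rot: [0.981, 0.001, 0.194, -0.003]
force: [-5.1, -0.9, 4.4]
opening: 46.2
finger_force: 3.3
```

{"op": "send_rows", "data": {"targets": [{"offset": [0.9,-0.1,0.37],"turn": [0,0,0],"jaw": -0.02}]}}

```text
clock: 9.42
tcp_pos: [642.9, -102.3, 9.7]
tcp_rot: [0.981, 0.001, 0.194, -0.003]
force: [-4.0, -0.8, 4.2]
opening: 46.2
finger_force: 3.3
```

{"op": "send_rows", "data": {"targets": [{"offset": [0.9,-0.1,0.37],"turn": [0,0,0],"jaw": -0.02}]}}

```text
clock: 9.5
tcp_pos: [643.9, -102.3, 9.7]
tcp_rot: [0.981, 0.001, 0.194, -0.003]
force: [-5.5, -1.1, 4.8]
opening: 46.4
finger_force: 3.3
```

{"op": "send_rows", "data": {"targets": [{"offset": [0.9,-0.1,0.37],"turn": [0,0,0],"jaw": -0.02}]}}

```text
clock: 9.58
tcp_pos: [644.9, -102.2, 9.8]
tcp_rot: [0.981, 0.001, 0.194, -0.003]
force: [-5.2, 0.5, 5.6]
opening: 46.1
finger_force: 3.3
```

{"op": "send_rows", "data": {"targets": [{"offset": [0.9,-0.1,0.37],"turn": [0,0,0],"jaw": -0.02}]}}

```text
clock: 9.67
tcp_pos: [645.8, -102.1, 9.8]
tcp_rot: [0.981, 0.001, 0.194, -0.003]
force: [-5.5, -0.3, 4.1]
opening: 46.0
finger_force: 3.3
```

Run:
```python
from h import *
s=status.state();print(s['tcp_pos'],s['force'])
w=vision.capture('wrist')[:,:,::-1];t=vision.capture('side')[:,:,::-1]
cv2.imwrite('pics/c6.png',np.hstack([cv2.resize(w,(400,300)),cv2.resize(t[120:240,150:310],(400,300),interpolation=cv2.INTER_CUBIC)]))
```

```text
[ 645.83934782 -102.0616453     9.75128279] [-5.48458384 -0.27310127  4.08777257]
```

View pics/c6.png

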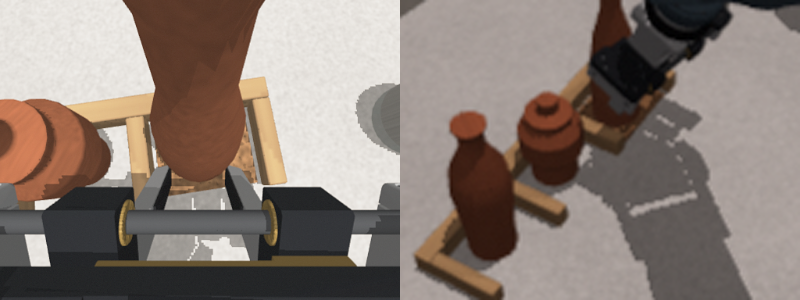

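Still sliding freely at about 5 N, with no batten contact. A few more single steps.

{"op": "send_rows", "data": {"targets": [{"offset": [0.9,-0.1,0.37],"turn": [0,0,0],"jaw": -0.02}]}}

```text
clock: 9.85
tcp_pos: [646.7, -101.9, 9.7]
tcp_rot: [0.981, 0.001, 0.194, -0.003]
force: [-5.1, -0.3, 5.6]
opening: 46.6
finger_force: 3.4
```

{"op": "send_rows", "data": {"targets": [{"offset": [0.9,-0.1,0.37],"turn": [0,0,0],"jaw": -0.02}]}}

```text
clock: 9.93
tcp_pos: [647.8, -101.9, 9.7]
tcp_rot: [0.981, 0.001, 0.194, -0.003]
force: [-4.7, 0.4, 4.2]
opening: 46.2
finger_force: 3.4
```

Run:
```python
from h import *
s=status.state();c=vision.camera_info('wrist');im=vision.capture('wrist')[:,:,::-1];hsv=cv2.cvtColor(im,cv2.COLOR_BGR2HSV)
m=cv2.inRange(hsv,(10,60,110),(25,255,255))
P=[]
for u in list(range(140,166,5))+list(range(190,204,4))+list(range(308,324,4)):
    col=np.nonzero(m[60:220,u])[0]+60
    if len(col)==0: continue
    runs=np.split(col,np.nonzero(np.diff(col)>1)[0]+1);r=[q for q in runs if len(q)>4]
    if r: print(u,[(q[0],q[-1],ray('wrist',[(u,q[-1]+.5)],26,c)[0,:2].round(1).tolist()) for q in r[:2]])
print(s['tcp_pos'])
```

```text
140 [(np.int64(129), np.int64(158), [684.5, -15.0])]
145 [(np.int64(129), np.int64(158), [684.5, -18.8])]
150 [(np.int64(128), np.int64(158), [684.5, -22.6])]
155 [(np.int64(127), np.int64(157), [685.3, -26.3])]
160 [(np.int64(126), np.int64(158), [684.5, -30.1])]
165 [(np.int64(126), np.int64(198), [654.2, -35.5])]
190 [(np.int64(122), np.int64(148), [692.4, -52.4]), (np.int64(185), np.int64(198), [654.2, -53.9])]
194 [(np.int64(121), np.int64(135), [702.6, -55.1]), (np.int64(195), np.int64(199), [653.5, -56.9])]
202 [(np.int64(192), np.int64(196), [655.7, -62.7]), (np.int64(199), np.int64(213), [643.2, -63.1])]
308 [(np.int64(105), np.int64(124), [711.6, -142.2]), (np.int64(140), np.int64(150), [690.9, -141.7])]
312 [(np.int64(104), np.int64(130), [706.8, -145.2]), (np.int64(160), np.int64(219), [639.1, -143.1])]
316 [(np.int64(104), np.int64(130), [706.8, -148.2]), (np.int64(165), np.int64(218), [639.8, -146.1])]
320 [(np.int64(103), np.int64(130), [706.8, -151.3]), (np.int64(185), np.int64(219), [639.1, -148.9])]
[ 647.78452758 -101.85710207    9.70454278]
```

Batten face measures X≈676.5, so contact should be close. The vase must nest a little deeper in the notch than I assumed. Continuing until the force rises.

{"op": "send_rows", "data": {"targets": [{"offset": [0.9,-0.1,0.37],"turn": [0,0,0],"jaw": -0.02}]}}

```text
clock: 10.07
tcp_pos: [648.7, -101.7, 9.6]
tcp_rot: [0.981, 0.001, 0.194, -0.003]
force: [-5.3, -0.3, 4.4]
opening: 45.9
finger_force: 3.4
```

{"op": "send_rows", "data": {"targets": [{"offset": [0.9,-0.1,0.37],"turn": [0,0,0],"jaw": -0.02}]}}

```text
clock: 10.15
tcp_pos: [649.7, -101.6, 9.7]
tcp_rot: [0.981, 0.001, 0.194, -0.003]
force: [-4.8, -1.1, 3.8]
opening: 46.3
finger_force: 3.4
```

{"op": "send_rows", "data": {"targets": [{"offset": [0.9,-0.1,0.37],"turn": [0,0,0],"jaw": -0.02}]}}

```text
clock: 10.23
tcp_pos: [650.7, -101.5, 9.7]
tcp_rot: [0.981, 0.001, 0.194, -0.003]
force: [-5.2, -0.4, 5.1]
opening: 45.7
finger_force: 3.4
```

Run:
```python
from h import *
s=status.state();c=vision.camera_info('wrist');im=vision.capture('wrist')[:,:,::-1];hsv=cv2.cvtColor(im,cv2.COLOR_BGR2HSV)
cv2.imwrite('pics/w7.png',cv2.resize(im[80:250,150:370],None,fx=3.5,fy=3.5,interpolation=cv2.INTER_CUBIC))
for u in(240,246,250,254):
    m=cv2.inRange(hsv[:,u:u+1],(0,120,20),(12,255,255))[:,0];v=np.nonzero(m)[0].max();print(u,v,ray('wrist',[(u,v+.5)],0,c)[0,:2],ray('wrist',[(u,v+.5)],1,c)[0,:2])
print(s['tcp_pos'],s['force'])
```

```text
240 230 [634.34594455 -89.31130947] [634.33081821 -89.36225415]
246 231 [633.55552557 -94.19897819] [633.54381438 -94.22880481]
250 232 [632.7612855  -97.45521095] [632.75300596 -97.47096842]
254 232 [ 632.77096837 -100.7053627 ] [ 632.762647   -100.70707732]
[ 650.70192454 -101.53559909    9.65792126] [-5.21055004 -0.44896463  5.1202028 ]
```

View pics/w7.png

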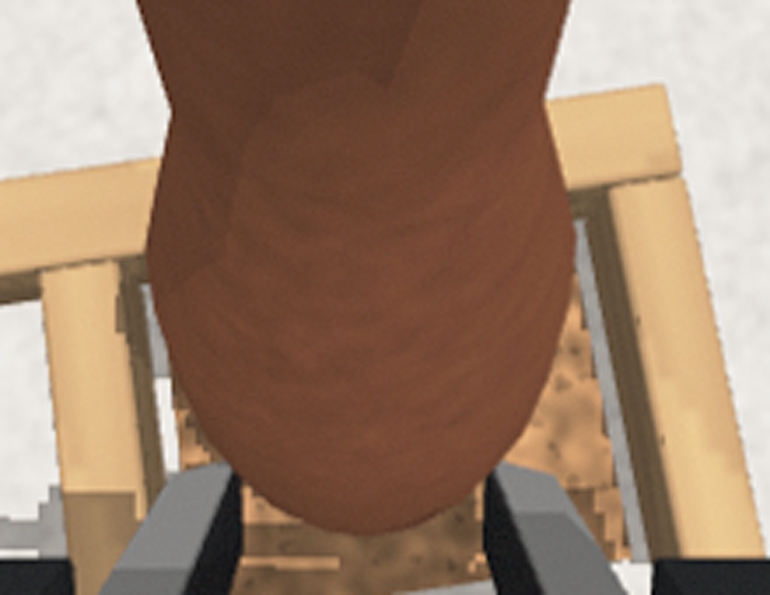

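Run:
```python
from h import *
from scipy.spatial.transform import Rotation as Ro
s=status.state();p=np.array(s['tcp_pos']);r=Ro.from_quat(s['tcp_rot']).as_matrix()
for x in(-8,0,8):
  for z in (0,): print(x,[proj('wrist',p+r@[x,y,z])[0].round(1).tolist() for y in(-23,23)])
print('foot near',proj('wrist',[(632.8,-99,0),(640,-100,0),(645,-100,0)]).round(1).tolist())
c=vision.camera_info('wrist');print(-np.array(c['R']).T@c['t'])
# top view lip
t=vision.capture('top')[:,:,::-1];h=cv2.cvtColor(t,cv2.COLOR_BGR2HSV);m=cv2.inRange(h,(4,120,120),(11,200,255));m[:,:270]=0;m[:,310:]=0;m[:110]=0;m[160:]=0
n,l,st,ce=cv2.connectedComponentsWithStats(m);i=1+st[1:,4].argmax();print(st[i],ce[i],ray('top',[ce[i]],225))
sd=vision.capture('side')[:,:,::-1];cv2.imwrite('pics/x.png',sd)
```

```text
-8 [[226.1, 219.1], [284.0, 219.1]]
0 [[225.9, 209.4], [284.2, 209.4]]
8 [[225.7, 199.6], [284.5, 199.6]]
foot near [[251.9, 232.7], [253.2, 223.7], [253.2, 217.6]]
[ 630.96458041 -101.09653298  231.48563463]
[283 124  13  13 130] [289.2 130.2] [[ 661.79214182 -100.0316422   225.        ]]
```

Wrist and top views agree on the vase centre at about (662.5, -100), upright and about 6 mm short of the batten. It nests deeper between the fingers than I had modelled. Continuing.

{"op": "send_rows", "data": {"targets": [{"offset": [0.9,-0.1,0.37],"turn": [0,0,0],"jaw": -0.02},{"offset": [0.9,-0.1,0.37],"turn": [0,0,0],"jaw": -0.02},{"offset": [0.9,-0.1,0.37],"turn": [0,0,0],"jaw": -0.02}]}}

```text
clock: 10.63
tcp_pos: [653.7, -101.2, 9.7]
tcp_rot: [0.981, 0.001, 0.194, -0.003]
force: [-4.5, -0.8, 3.9]
opening: 46.0
finger_force: 3.3
```

{"op": "send_rows", "data": {"targets": [{"offset": [0.9,-0.1,0.37],"turn": [0,0,0],"jaw": -0.02}]}}

```text
clock: 10.72
tcp_pos: [654.7, -101.1, 9.7]
tcp_rot: [0.981, 0.001, 0.194, -0.003]
force: [-5.1, -0.8, 3.3]
opening: 46.0
finger_force: 3.3
```

{"op": "send_rows", "data": {"targets": [{"offset": [0.9,-0.1,0.37],"turn": [0,0,0],"jaw": -0.02}]}}

```text
clock: 10.8
tcp_pos: [655.8, -101.0, 9.7]
tcp_rot: [0.981, 0.001, 0.194, -0.003]
force: [-5.0, 0.2, 3.3]
opening: 46.1
finger_force: 3.3
```

{"op": "send_rows", "data": {"targets": [{"offset": [0.9,-0.1,0.37],"turn": [0,0,0],"jaw": -0.02}]}}

```text
clock: 10.88
tcp_pos: [656.8, -100.9, 9.7]
tcp_rot: [0.981, 0.001, 0.194, -0.003]
force: [-5.0, -0.6, 3.9]
opening: 46.1
finger_force: 3.2
```

{"op": "send_rows", "data": {"targets": [{"offset": [0.7,-0.1,0.29],"turn": [0,0,0],"jaw": -0.02}]}}

```text
clock: 10.97
tcp_pos: [657.6, -100.8, 9.7]
tcp_rot: [0.981, 0.001, 0.194, -0.003]
force: [-4.7, -0.5, 3.2]
opening: 46.0
finger_force: 3.2
```

{"op": "send_rows", "data": {"targets": [{"offset": [0.7,-0.1,0.29],"turn": [0,0,0],"jaw": -0.02}]}}

```text
clock: 11.05
tcp_pos: [658.3, -100.7, 9.7]
tcp_rot: [0.981, 0.001, 0.194, -0.003]
force: [-3.8, -1.5, 3.8]
opening: 46.2
finger_force: 3.2
```

{"op": "send_rows", "data": {"targets": [{"offset": [0.7,-0.1,0.29],"turn": [0,0,0],"jaw": -0.02}]}}

```text
clock: 11.13
tcp_pos: [658.6, -100.7, 9.6]
tcp_rot: [0.981, 0.001, 0.194, -0.003]
force: [-9.1, -1.8, 6.7]
opening: 45.9
finger_force: 5.3
```

The force jumped from 4 to 9 N with the TCP stalling: the foot is against the batten. Withdrawing straight back, then up.

{"op": "send_rows", "data": {"targets": [{"offset": [-0.9,0.1,-0.37],"turn": [0,0,0],"jaw": -0.02},{"offset": [-1.9,0.2,-0.76],"turn": [0,0,0],"jaw": -0.02},{"offset": [-2.8,0.4,-1.15],"turn": [0,0,0],"jaw": -0.02},{"offset": [-4,0.6,-1.67],"turn": [0,0,0],"jaw": -0.02},{"offset": [-6,0.9,-2.5],"turn": [0,0,0],"jaw": -0.02},{"offset": [-8,1.2,-3.3],"turn": [0,0,0],"jaw": -0.02},{"offset": [-10,1.5,-4.1],"turn": [0,0,0],"jaw": -0.02},{"offset": [-12,1.8,-4.95],"turn": [0,0,0],"jaw": -0.02},{"offset": [-12,1.8,-4.95],"turn": [0,0,0],"jaw": -0.02},{"offset": [-12,1.8,-4.95],"turn": [0,0,0],"jaw": -0.02},{"offset": [-12,1.8,-4.95],"turn": [0,0,0],"jaw": -0.02},{"offset": [-12,1.8,-4.95],"turn": [0,0,0],"jaw": -0.02},{"offset": [-12,1.8,-4.95],"turn": [0,0,0],"jaw": -0.02},{"offset": [0,0,-15],"turn": [0,0,0],"jaw": -0.02},{"offset": [0,0,-15],"turn": [0,0,0],"jaw": -0.02},{"offset": [0,0,-15],"turn": [0,0,0],"jaw": -0.02},{"offset": [0,0,0],"turn": [0,0,0],"jaw": -0.02},{"offset": [0,0,0],"turn": [0,0,0],"jaw": -0.02}]}}

```text
clock: 12.63
tcp_pos: [527.8, -117.3, 51.9]
tcp_rot: [0.981, 0.001, 0.195, -0.002]
force: [-0.4, -0.1, -0.4]
opening: 45.8
finger_force: 0.0
```

Run:
```python
from h import *
s=status.state();print(s['tcp_pos'],s['force'],s['joint_vel'])
t=vision.capture('top')[:,:,::-1];sd=vision.capture('side')[:,:,::-1]
h=cv2.cvtColor(t,cv2.COLOR_BGR2HSV);m=cv2.inRange(h,(4,120,120),(11,200,255));m[:,:270]=0;m[:,310:]=0;m[:110]=0;m[160:]=0
n,l,st,ce=cv2.connectedComponentsWithStats(m);i=1+st[1:,4].argmax();print(st[i],ray('top',[ce[i]],225))
cv2.imwrite('pics/c8.png',np.hstack([cv2.resize(sd[80:230,150:350],(400,300),interpolation=cv2.INTER_CUBIC),cv2.resize(t[110:230,180:340],(400,300),interpolation=cv2.INTER_CUBIC)]))
```

```text
[ 527.76358815 -117.28678066   51.89657938] [-0.39613524 -0.08061454 -0.43258041] [ 0.00615338  0.03498923  0.00402272 -0.00263924  0.00089277  0.00168972]
[283 121  13  13 124] [[669.43249117 -99.45501991 225.        ]]
```

View pics/c8.png

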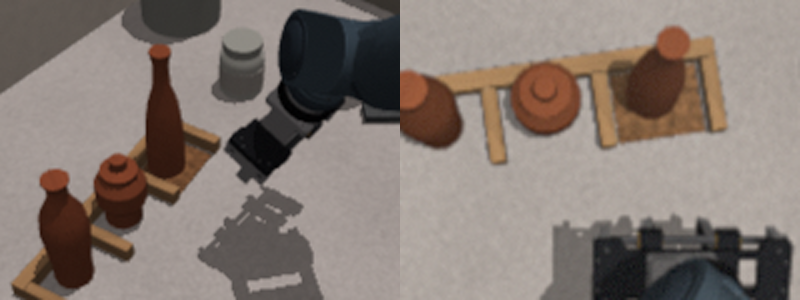

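The vase stands upright in the cork bay, lip measured at (669, -99). That gives X≈646.8 against the expected 646–647, about 5 mm off the bay's centre line. The other pottery in view hasn't moved and the gripper is clear, so I'm handing in.

```bash
python3 -c "
from plant import env;print(env.job_done())"
```

```text
the job is handed in; nothing more can be done
None
```

The tall vase was pushed upright into the cork-pad bay until its foot met the back batten, and the job is handed in; the hand-in call returned no verdict.

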